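Dock the battery case in the showroom charger

TASK

Hook a fingertip behind the high far lip of the open blue battery case and drag it towards you along the charger's channel, flat all the way, until it bears firmly on the contact block (a steady pull of about 9 N on the block for half a second, never as much as 15 N). Then let go of it and swing the red-knobbed keeper fully shut behind its far lip. Leave the other things on the counter where they are.

Things in the scene. Friction and masses are not known exactly. Their poses are not given: they have to be found in the camera images.
- dock: Grey plastic charger fixed to the counter, 390 mm long overall (x -220 to +170), 110 mm wide (the keeper's pivot block reaches y = +85). Origin: centre of the underside of its 340 mm channel. Its x axis runs along the channel, away from the contact block (away from the robot). Channel floor 6 mm above the counter, 94 mm wide between two guide rails 8 mm thick whose tops are 24 mm above the counter; the far end is open.
- contacts: Base of the black contact block with two brass strips that closes the near end of the channel. Origin: on the channel floor and centre line, 152 mm to the -x side of the dock's origin; its axes are the dock's. The block (92 mm wide, 26 mm high) is set differently each time: its face stands 0 to 16 mm to the +x side of this origin, which is not measured. Hard, does not give. The case is home when it bears on it.
- tray: Open blue plastic battery case holding three orange cells (fixed in it), loose in the channel with 2 mm play to each rail; 130 mm long (x) by 90 mm wide (y), side and near walls 30 mm high. Origin: centre of its underside; its x axis points to the far lip. Mass about 0.4 to 0.8 kg, so sliding it takes some 1 to 5 N; it starts 70 to 130 mm short of home. The finger can go down behind its far lip to the channel floor.
- tray_lip: The case's far wall, its lip: 5 mm thick, 90 mm wide, 40 mm high from the case's underside (10 mm higher than the other walls), so its top edge is 46 mm above the counter. Origin: centre of its foot, 62.5 mm from the case's origin; the flat outer face to hook lies 2.5 mm farther along +x (65 mm from the case's origin).
- tray_front (a point): Point on the outer face of the case's near wall, centred, 15 mm above its underside, 65 mm to the -x side of the case's origin.
- keeper (a joint): Steel keeper bar on an upright pivot at dock x = +2 mm, y = +68 mm, 10 mm wide, 28 to 36 mm above the counter, stays where it is left (about 1.5 N at the knob moves it). Radians: at 0 it points 0.35 rad to the left of the dock's +x axis (open), growing clockwise seen from above; at 1.92 it is fully shut (its stop), lying across the channel along the dock's -y, its near face 3 to 19 mm behind the lip of a case that is home.
- keeper_knob (a point): Centre of the top of the upright round red knob at the keeper's end, 55 mm from the pivot, 12 mm in diameter, its top 76 mm and its foot 36 mm above the counter. It can be pushed round from any side or pinched.
- calculator: Bystander: black scientific calculator, 150 x 80 x 22 mm. Origin: centre of underside.
- mug: Bystander: white ceramic mug of pencils, 80 mm across, 90 mm high, pencils to 165 mm. Origin: centre of underside.
- stapler: Bystander: chrome stapler, 130 x 36 x 44 mm, long along x. Origin: centre of underside.
- spare_case: Bystander: closed blue battery case, 110 x 75 x 34 mm. Origin: centre of underside.
- bell: Bystander: small brass counter bell beside the charger's right rail, 60 mm across, 49 mm high. Origin: centre of underside.
Not all that is in view belongs to the job. Leave any pink or turquoise look-alike of the tray alone.

How it is judged (in metres and radians):
On the way, in this order (a step that is already met when the one before it is completed fails the run):
1. the case is dragged at least 20 mm with a finger on its far lip (distance of tray from where it was at the start of the episode above 0.02 m and contact force between the fingers and tray_lip above 0.5 N), for 0.1 s.
2. the case is home and bears on the contact block with more than 5 N for 0.3 s, the keeper still open (x of tray_front in the frame of contacts below 0.018 m and contact force between tray and contacts above 5 N and value of joint keeper below 0.9 rad), for 0.3 s.
3. the keeper is shut behind the case (x of tray_front in the frame of contacts below 0.018 m and value of joint keeper above 1.8 rad), for 0.2 s.
At the end, for the whole second after the job is handed in: The case lies flat in the channel at the contact block (its near wall at most 18 mm from the origin of the block's base), the keeper is shut (1.8 rad or more) behind its far lip, and both are at rest and released (all of step 3 and z of tray_front in the frame of dock below 0.025 m and linear speed of tray below 0.01 m/s and velocity of joint keeper below 0.05 rad/s and contact force between the fingers and tray below 0.1 N); the robot touches nothing.
It fails at once if the case is pressed on the contact block with more than 15 N (contact force between tray and contacts above 15 N).
It fails at once if the case is tipped by more than 0.12 rad (7 degrees) (angle between tray's own z axis and vertical above 0.12 rad).
It fails at once if a bystander is moved by more than 20 mm (distance of any of calculator, mug, stapler, spare_case, bell from where it was at the start of the episode above 0.02 m).
It also fails if it takes over 61 s, if anything falls off the work surface, if the arm or the gripper's body presses on something with over 40 N, if the wrist force passes 120 N, or if a joint passes its speed limit or range.

ROBOT

A 7-joint arm with a two-finger parallel gripper is mounted at the origin on the work surface. World frame = base frame: x ahead of the robot, y to its left, z up, the work surface at z = 0. Lengths are in m, angles in degrees, forces in N, time in s.
With the tool pointing down it reaches from about 0.425 to 0.875 m from the base axis. Payload 4.7 kg.
Tool frame: the origin (TCP) lies midway between the tips of the shut fingers; the grasp point (between the pads) lies 19 mm behind it; y points along the fingers, x is the direction in which the jaws open and shut, and the axes are right-handed (so a half turn about y gives the same grasp; the last joint's range is limited). The gripper opens to 87 mm and grips with 3 to 60 N. Pads are 19 mm wide; open, the fingers measure 117 mm over their backs; the gripper's body (75 mm by 190 mm) begins 51 mm behind the grasp point.
Start: joints at [-69.723, 18.392, -4.016, 83.108, 1.295, 78.541, -3.26], TCP at [0.217, 0.613, 0.223] pointing down, gripper open.
Joint ranges: [-163.93, 163.93], [-17.29, 119.83], [-79.2, 71.16], [3.27, 140.29], [-89.18, 269.18], [5.43, 117.66], [-154.24, 154.24]. Speed limits (degrees/s): [147.25, 147.25, 180, 180, 180, 180, 180].

INTERFACE

Orientations are given as [roll, pitch, yaw] about the fixed x, y, z axes, in that order (R = Rz(yaw) Ry(pitch) Rx(roll)).
In Python, from cell import env gives the robot as it stands.
- The arm moves only by the tool carry_out, never from a script. Its argument "targets" is a list of rows, each a list of 2 entries, a list of its own where there are three numbers: the shift along the tool's x, y, z in mm, then the turn, a rotation vector about the tool's x, y, z in degrees. A call has 1 to 12 rows; each row shifts and turns the commanded pose from where the row before left it, along the tool's axes as they then stand; what a row does not reach is not made up. A row lasts 1/10 s, in which the tool goes at most 50 mm and 8.59 degrees, less where a joint would pass 70% of its speed; a pose out of reach is approached as far as the arm can. A call with a gripper value outside its range is refused whole. "jaw" is the opening, from 0 (shut) to 1 (fully open), set as the call begins (left out, the last holds). The fingers move at their own pace and stop on an object; "squeeze" is the grip in N (left out, the last holds). Time passes only in rows, so rows that do not move let the fingers close. It gives the time, the measured TCP pose, the force and the opening at its end, in the units of the state.
- env.get_obs(): the state, without advancing time (a new reading comes with each control period).
- env.read_camera(name): name is "scene" or "top" or "wrist"; returns the picture (420x560x3 uint8, red, green, blue); there is no depth.
- env.get_calibration(name): a dict with "fx", "fy", "cx", "cy" (pixels), "R" (3x3) and "t" (3): a world point X has camera coordinates R X + t; the wrist camera has in their place "hand_eye" (4x4, takes a point from camera to tool coordinates, whose origin is the TCP and whose axes are the tool frame's). Camera axes: x right, y down, z forward; pixel columns grow to the right and rows downward; lengths in m; the calibration is good to about 2 mm. The wrist camera is an equidistant fisheye: a pixel r from the principal point sees the ray r / f radians off the axis. A picture is of the moment at which its call begins: read the wrist's pose just before it. get_calibration takes no time and is no camera call.
- env.sign_off(): hands the job in, once; it reports no verdict.
Trained networks look in the newest picture that a camera, given by its name, has taken for a name from the list of things; names that differ only in an ending like _2 or _b are one class to them, and where a whole thing is asked for, a point or a joint stands for the part that bears it (a point fixed in the world has none). Each returns a list of dicts, best first, with "p" (0 to 1); they miss things now and then, are a little off and sometimes report something else, mostly with a low value. They report only what shows in the picture. A call takes as long as a camera call. They do not tell look-alikes from the thing itself.
- env.outline_of(camera, label): "mask" (420x560 bool, what is visible of it) and "xy" ([column, row] in pixels, amid what is visible of it).
The state is a dict: "time_s": time; "qpos": joint angles; "joint_velocities": joint speeds; "effort": joint torques, N m; "tool_pos": TCP position; "tool_rot": TCP orientation; "force": force on the tool from outside, world axes, zero at the start; "wrist_torque": the same for the moment, N m; "grip_width": finger opening in m.
Only numpy, scipy, OpenCV 4.12 (cv2) and the standard library are available. Lean on these libraries where they do the work, as an engineer would, in place of code of your own. Each camera call takes 0.05 s, during which the arm holds its last target.

## Working session

There is one attempt and no reset: what is moved stays moved. The work goes in short steps, Python scripts to look and compute and a tool call to move; the robot and the scene stay as the last step left them, time stands still between calls to the robot, and variables do not carry over. Pictures are saved under pics/ and viewed, and the job is handed in when it is done.

Besides the shell and the picture viewer there is one more tool, called by a JSON object that holds its "api" and its "payload", one argument or row to a line. carry_out: Moves the arm, as the interface text tells. Its arguments: {"type":"object","properties":{"targets":{"type":"array","items":{"type":"array"}},"jaw":{"type":"number"},"squeeze":{"type":"number"}},"required":["targets"]}

```bash
ls; mkdir -p pics
python3 - <<'E'
from cell import env
import cv2
o=env.get_obs()
for k,v in o.items(): print(k,v)
for n in ("scene","top"):
    im=env.read_camera(n); cv2.imwrite(f"pics/{n}0.png",im[:,:,::-1])
    c=env.get_calibration(n); print(n,c)
print(env.get_calibration("wrist"))
E
```

```text
pics
time_s 0.0
qpos [-69.72418018  18.43837777  -4.01468463  83.17620668   1.29431581
  78.54065783  -3.26075551]
joint_velocities [ 0.01012134 -0.07758813 -0.06727709  0.02228355 -0.0270211   0.00952426
  0.02371776]
effort [ 4.68200471e-05 -4.91305089e+01 -4.04218035e-01 -3.12515795e+01
 -6.38970640e-02  4.40039474e-02  1.76147032e-04]
tool_pos [0.21649678 0.61228752 0.2214577 ]
tool_rot [-90.00543392   0.11003871  70.53225773]
force [ 0.64470897  0.07719086 -0.2013132 ]
wrist_torque [ 0.05693979 -0.00719743  0.00164205]
grip_width 0.08721786442921071
scene {'fx': 482.8357849550747, 'fy': 482.8357849550747, 'cx': 283.5780384065489, 'cy': 202.74660813535874, 'R': array([[-6.55433327e-01,  7.55253035e-01,  8.33301960e-05],
       [ 5.70573043e-01,  4.95234262e-01, -6.55125506e-01],
       [-4.94826795e-01, -4.29343544e-01, -7.55520062e-01]]), 't': array([ 0.3099917 , -0.23356348,  1.55419442])}
top {'fx': 441.78791050059317, 'fy': 441.78791050059317, 'cx': 285.8125681476454, 'cy': 205.5694550914617, 'R': array([[ 1.14665156e-01, -9.93404149e-01, -3.13930800e-04],
       [-9.73295241e-01, -1.12280782e-01, -2.00223375e-01],
       [ 1.98867483e-01,  2.32641920e-02, -9.79750224e-01]]), 't': array([-0.03224708,  0.48149858,  1.080402  ])}
{'fx': 325.19226210127806, 'fy': 325.19226210127806, 'cx': 276.09769955082305, 'cy': 212.60896799693174, 'hand_eye': array([[ 9.99999512e-01, -3.40349592e-04,  9.27405347e-04,
        -1.77366886e-03],
       [-9.86448240e-04, -2.93393466e-01,  9.55991266e-01,
        -1.62873344e-01],
       [-5.32765677e-05, -9.55991715e-01, -2.93393659e-01,
         8.08564105e-02],
       [ 0.00000000e+00,  0.00000000e+00,  0.00000000e+00,
         1.00000000e+00]])}
```

View pics/scene0.png

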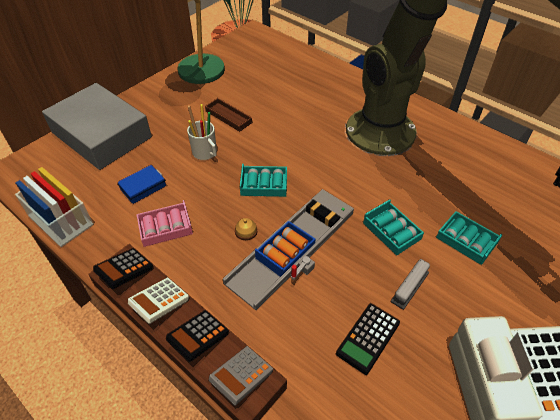

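View pics/top0.png

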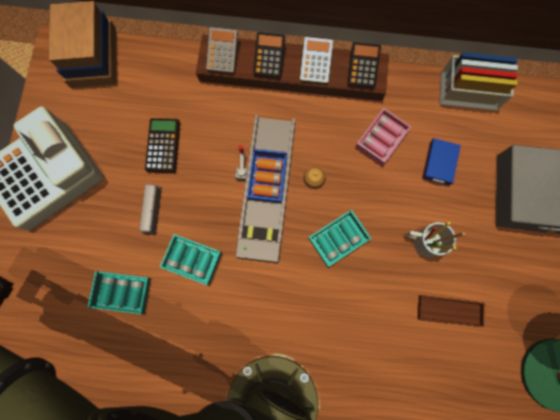

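```bash
cat > h.py <<'E'
import numpy as np, cv2
from cell import env
from scipy.spatial.transform import Rotation as Ro
def cal(n): return env.get_calibration(n)
def ray(n,px,obs=None):
    c=cal(n); px=np.atleast_2d(np.asarray(px,float))
    u=(px[:,0]-c['cx'])/c['fx']; v=(px[:,1]-c['cy'])/c['fy']
    if n=='wrist':
        th=np.hypot(u,v); s=np.where(th>1e-9,np.sin(th)/np.maximum(th,1e-9),1)
        d=np.c_[u*s,v*s,np.cos(th)]
        T=np.eye(4);T[:3,:3]=Ro.from_euler('xyz',obs['tool_rot'],degrees=True).as_matrix();T[:3,3]=obs['tool_pos']
        M=T@c['hand_eye']; return np.tile(M[:3,3],(len(d),1)), d@M[:3,:3].T
    d=np.c_[u,v,np.ones(len(u))]
    R=c['R'];return np.tile(-R.T@c['t'],(len(d),1)), d@R
def onz(n,px,z,obs=None):
    o,d=ray(n,px,obs); return o+d*((z-o[:,2])/d[:,2])[:,None]
def proj(n,X,obs=None):
    c=cal(n); X=np.atleast_2d(X)
    if n=='wrist':
        T=np.eye(4);T[:3,:3]=Ro.from_euler('xyz',obs['tool_rot'],degrees=True).as_matrix();T[:3,3]=obs['tool_pos']
        M=np.linalg.inv(T@c['hand_eye']); p=X@M[:3,:3].T+M[:3,3]
        r=np.hypot(p[:,0],p[:,1]); th=np.arctan2(r,p[:,2]); k=th/np.maximum(r,1e-9)
        return np.c_[c['cx']+c['fx']*k*p[:,0],c['cy']+c['fy']*k*p[:,1]]
    p=X@c['R'].T+c['t']
    return np.c_[c['cx']+c['fx']*p[:,0]/p[:,2],c['cy']+c['fy']*p[:,1]/p[:,2]]
E
python3 - <<'E'
from h import *
ctop=cv2.imread('pics/top0.png')[95:275,190:350]; cv2.imwrite('pics/topc.png',cv2.resize(ctop,None,fx=3.3,fy=3.3,interpolation=cv2.INTER_CUBIC))
c=cv2.imread('pics/scene0.png')[180:315,210:365]; cv2.imwrite('pics/scec.png',cv2.resize(c,None,fx=4,fy=4,interpolation=cv2.INTER_CUBIC))
for n in ('top','scene'):
  env.read_camera(n)
  for l,z in (('dock',.02),('tray',.03),('tray_lip',.046),('keeper_knob',.07),('contacts',.03),('keeper',.03)):
    for r in env.outline_of(n,l)[:3]:
      if r['p']<.3: continue
      m=r['mask'].astype(np.uint8); 
      rect=cv2.minAreaRect(np.argwhere(m)[:,::-1].astype(np.float32))
      print(n,l,round(r['p'],2),np.round(r['xy'],1),m.sum(),np.round(onz(n,r['xy'],z)[0],3),[np.round(q,1) for q in rect])
E
```

```text
top tray 0.92 [120.7 289.6] 2080 [0.225 0.409 0.03 ] [array([118.6, 292.4]), array([58.2, 37.3]), np.float64(7.4)]
top tray 0.85 [339.8 237.4] 1840 [ 0.419 -0.123  0.03 ] [array([338.8, 237.8]), array([35.5, 52.7]), np.float64(56.3)]
top tray 0.81 [191.6 259.5] 1830 [0.32  0.245 0.03 ] [array([190.6, 259.4]), array([51.7, 36.1]), np.float64(21.4)]
top tray_lip 0.82 [ 94.5 291.6] 233 [0.214 0.467 0.046] [array([ 94.3, 289.2]), array([ 7.6, 35.1]), np.float64(11.3)]
top tray_lip 0.77 [369.4 156.1] 241 [ 0.639 -0.179  0.046] [array([369.5, 154. ]), array([33.6,  7.8]), np.float64(33.7)]
top tray_lip 0.74 [151.  209.5] 849 [0.433 0.365 0.046] [array([149.4, 209.1]), array([17.8, 50.7]), np.float64(6.7)]
top keeper_knob 0.59 [238.9 164. ] 150 [0.572 0.154 0.07 ] [array([241.5, 160. ]), array([30.,  7.]), np.float64(90.0)]
top keeper_knob 0.59 [259.9 233.5] 477 [0.4   0.078 0.07 ] [array([259.5, 233.3]), array([35.8, 14. ]), np.float64(4.6)]
top keeper_knob 0.38 [318.5 175.5] 378 [ 0.565 -0.051  0.07 ] [array([314.3, 177.2]), array([20.5, 21.2]), np.float64(45.0)]
top contacts 0.91 [261.6 
[... 707 characters left out ...]
7.7 263.5] 261 [0.638 0.093 0.046] [array([268.3, 262.3]), array([34.3,  8.4]), np.float64(35.5)]
scene tray_lip 0.65 [491.4 248.1] 124 [0.242 0.48  0.046] [array([490.5, 249. ]), array([ 4.4, 32.2]), np.float64(36.9)]
scene tray_lip 0.56 [378.5 209.9] 218 [0.321 0.2   0.046] [array([378.1, 209.8]), array([ 8.6, 28.8]), np.float64(59.0)]
scene keeper_knob 0.72 [299.5 268.3] 189 [0.611 0.169 0.07 ] [array([299., 266.]), array([ 9.9, 26.9]), np.float64(45.0)]
scene contacts 0.7 [323.1 213.4] 511 [0.416 0.09  0.03 ] [array([321.7, 212.8]), array([34.7, 16.1]), np.float64(33.7)]
scene keeper 0.58 [297.  268.2] 215 [0.594 0.148 0.03 ] [array([297.8, 266.6]), array([11.2, 26.5]), np.float64(40.2)]
```

```bash
sleep 1
```

```text
(no output)
```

View pics/topc.png

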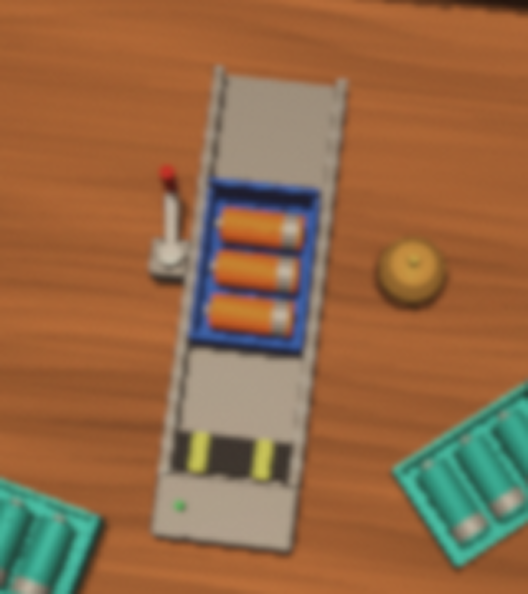

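View pics/scec.png

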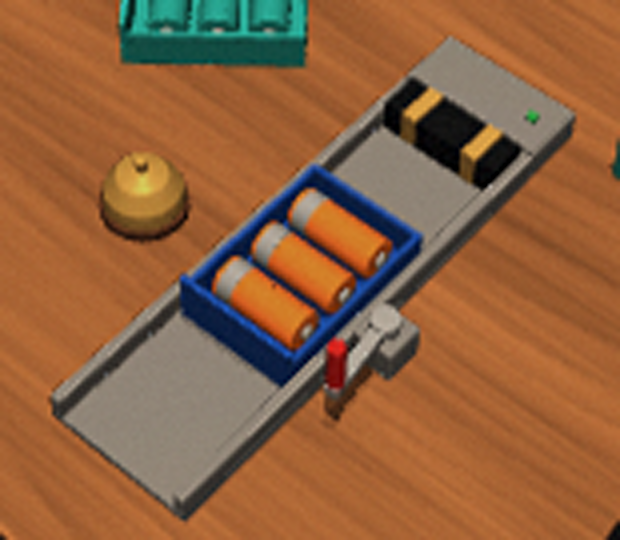

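```bash
cat > fit.py <<'E'
from h import *
from scipy.optimize import least_squares
def tp(u,v): return ((u+.5)/3.3-.5+190,(v+.5)/3.3-.5+95)
def sc(u,v): return ((u+.5)/4-.5+210,(v+.5)/4-.5+180)
# (cam, px, fn(params)->dock point)
L=[('top',tp(219,67),lambda s,d:(.170,.051,.024)),('top',tp(343,80),lambda s,d:(.170,-.051,.024)),
('top',tp(152,534),lambda s,d:(-.220,.055,.012)),('top',tp(292,550),lambda s,d:(-.220,-.055,.012)),
('top',tp(213,180),lambda s,d:(s+.065,.045,.046)),('top',tp(319,190),lambda s,d:(s+.065,-.045,.046)),
('top',tp(190,345),lambda s,d:(s-.065,.045,.036)),('top',tp(301,355),lambda s,d:(s-.065,-.045,.036)),
('top',tp(168,172),lambda s,d:(.002+.055*np.cos(.35),.068+.055*np.sin(.35),.076)),
('top',tp(174,433),lambda s,d:(d-.152,.046,.032)),('top',tp(294,445),lambda s,d:(d-.152,-.046,.032)),
('scene',sc(182,281),lambda s,d:(s+.065,-.045,.046)),('scene',sc(283,357),lambda s,d:(s+.065,.045,.046)),
('scene',sc(318,166),lambda s,d:(s-.065,-.045,.036)),('scene',sc(421,237),lambda s,d:(s-.065,.045,.036)),
('scene',sc(180,500),lambda s,d:(.170,.055,.024)),('scene',sc(52,403),lambda s,d:(.170,-.055,.024)),
('scene',sc(337,342),lambda s,d:(.002+.055*np.cos(.35),.068+.055*np.sin(.35),.076)),
]
def D(p,P):
    c,s=np.cos(p[2]),np.sin(p[2]); P=np.asarray(P); return np.array([p[0]+c*P[0]-s*P[1],p[1]+s*P[0]+c*P[1],P[2]])
def res(p): return np.concatenate([proj(n,D(p,f(p[3],p[4])))[0]-px for n,px,f in L])
if __name__=='__main__':
    r=least_squares(res,[.56,.08,-.05,0,.008],loss='soft_l1',f_scale=1.5)
    print(r.x.round(4)); 
    for (n,px,f),e in zip(L,r.fun.reshape(-1,2) if 0 else res(r.x).reshape(-1,2)): print(n,f(r.x[3],r.x[4]),e.round(1))
    p=r.x
    for q in [(.002,.068,.03),(.002+.055*np.cos(.35),.068+.055*np.sin(.35),.076),(p[3]+.065,0,.046),(p[4]-.152,0,.03)]: print(D(p,q).round(4))
E
python3 fit.py
```

```text
[ 0.5609  0.0814 -0.001  -0.0006  0.0115]
top (0.17, 0.051, 0.024) [ 0.5 -0.9]
top (0.17, -0.051, 0.024) [ 0.1 -0.7]
top (-0.22, 0.055, 0.012) [0.1 0.2]
top (-0.22, -0.055, 0.012) [0.1 0.3]
top (np.float64(0.06442177439027405), 0.045, 0.046) [-1.1 -0.8]
top (np.float64(0.06442177439027405), -0.045, 0.046) [ 0.8 -0.1]
top (np.float64(-0.06557822560972595), 0.045, 0.036) [-0.4 -2.1]
top (np.float64(-0.06557822560972595), -0.045, 0.036) [ 0.4 -1.2]
top (np.float64(0.05366549920660584), np.float64(0.08685937941004983), 0.076) [-5.1 -0.1]
top (np.float64(-0.1405120394773172), 0.046, 0.032) [ 0.3 -0.2]
top (np.float64(-0.1405120394773172), -0.046, 0.032) [-0.5  0.2]
scene (np.float64(0.06442177439027405), -0.045, 0.046) [-0.8 -2.2]
scene (np.float64(0.06442177439027405), 0.045, 0.046) [ 1.3 -1.1]
scene (np.float64(-0.06557822560972595), -0.045, 0.036) [-0.6 -1.8]
scene (np.float64(-0.06557822560972595), 0.045, 0.036) [ 0.5 -1.5]
scene (0.17, 0.055, 0.024) [ 0.3 -0.1]
scene (0.17, -0.055, 0.024) [-1.  -2.6]
scene (np.float64(0.05366549920660584), np.float64(0.08685937941004983), 0.076) [4.4 2.5]
[0.563  0.1494 0.03  ]
[0.6147 0.1682 0.076 ]
[0.6253 0.0814 0.046 ]
[0.4204 0.0815 0.03  ]
```

{"api": "carry_out", "payload": {
  "targets": [
    [[0, 0, 0], [0, -6.5, 0]],
    [[0, 0, 0], [0, -6.5, 0]],
    [[0, 0, 0], [0, -6.5, 0]],
    [[-33, 0, -28], [0, 0, 0]],
    [[-33, 0, -28], [0, 0, 0]],
    [[-33, 0, -28], [0, 0, 0]],
    [[-33, 0, -28], [0, 0, 0]],
    [[-33, 0, -28], [0, 0, 0]],
    [[-33, 0, -28], [0, 0, 0]],
    [[-33, 0, -28], [0, 0, 0]],
    [[-33, 0, -28], [0, 0, 0]]
  ],
  "jaw": 0,
  "squeeze": 20
}}

```text
time_s: 1.9
tool_pos: [0.4418, 0.3475, 0.2229]
tool_rot: [-90.0, -0.0, 90.0]
force: [0.5, 0.6, -0.1]
grip_width: 0.0069
```

{"api": "carry_out", "payload": {
  "targets": [
    [[-33, 0, -28], [0, 0, 0]],
    [[-33, 0, -28], [0, 0, 0]],
    [[-33, 0, -28], [0, 0, 0]],
    [[-33, 0, -28], [0, 0, 0]],
    [[-33, 0, -28], [0, 0, 0]],
    [[-33, 0, -28], [0, 0, 0]],
    [[-33, 0, -28], [0, 0, 0]],
    [[-33, 0, -28], [0, 0, 0]],
    [[0, 0, 0], [0, 0, 0]],
    [[0, 0, 0], [0, 0, 0]]
  ]
}}

```text
time_s: 2.9
tool_pos: [0.6653, 0.0836, 0.2221]
tool_rot: [-90.0, 0.0, 89.9]
force: [0.4, 0.6, -0.1]
grip_width: 0.0004
```

Run:
```python
from h import *
import json
o=env.get_obs(); im=env.read_camera('wrist'); cv2.imwrite('pics/w1.png',im[:,:,::-1])
print(o['tool_pos'],o['tool_rot'],o['force'],o['grip_width'])
json.dump({k:list(map(float,o[k])) for k in('tool_pos','tool_rot')},open('w1.json','w'))
```

```text
[0.66528048 0.08363368 0.22212153] [-8.99663002e+01  1.75407168e-02  8.98697681e+01] [ 0.35720065  0.61539843 -0.13496167] 0.0003981801988059024
```

View pics/w1.png

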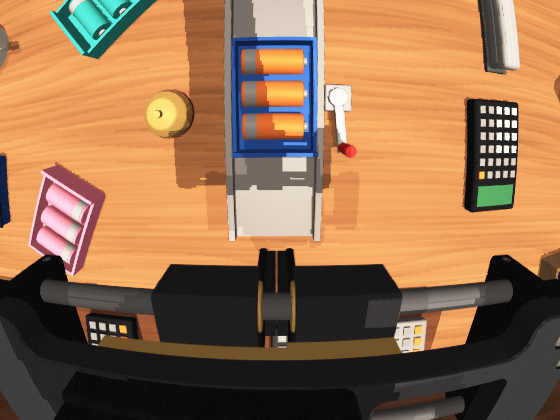

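Run:
```python
import cv2
c=cv2.imread('pics/w1.png')[20:250,210:370]; cv2.imwrite('pics/w1c.png',cv2.resize(c,None,fx=2.6,fy=2.6,interpolation=cv2.INTER_CUBIC)[:600])
c=cv2.imread('pics/w1.png')[70:170,220:370]; cv2.imwrite('pics/w1d.png',cv2.resize(c,None,fx=5,fy=5,interpolation=cv2.INTER_CUBIC))
```

```text
(no output)
```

View pics/w1d.png

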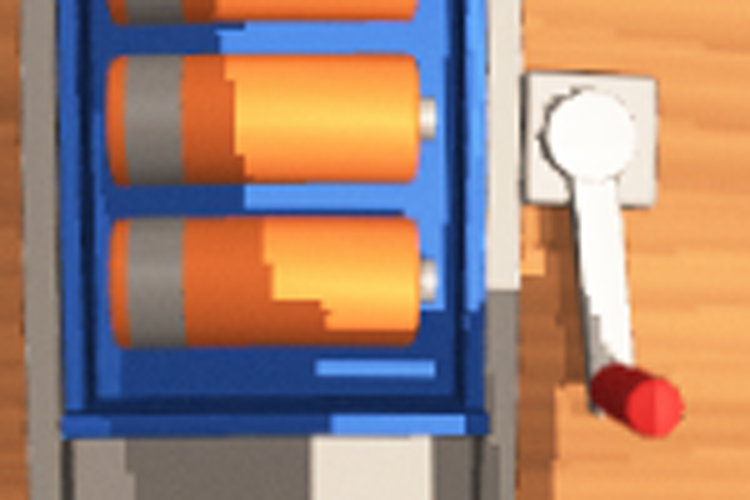

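Run:
```python
from h import *
import json
o=json.load(open('w1.json'))
f=lambda u,v:((u+.5)/5-.5+220,(v+.5)/5-.5+70)
for nm,p,z in (('lipL',f(62,436),.046),('lipR',f(487,436),.046),('lipin',f(275,412),.046),('knob',f(657,405),.076),('knobfoot',f(600,410),.036),('pivot',f(592,137),.04),('pblock',f(590,140),.028),('rail',f(40,250),.024),('rail',f(503,250),.024)):
    print(nm,onz('wrist',p,z,o).round(4))
```

```text
lipL [[0.6264 0.0359 0.046 ]]
lipR [[0.6266 0.1253 0.046 ]]
lipin [[0.6218 0.0808 0.046 ]]
knob [[0.6162 0.1547 0.076 ]]
knobfoot [[0.6218 0.1514 0.036 ]]
pivot [[0.5626 0.1477 0.04  ]]
pblock [[0.5625 0.1495 0.028 ]]
rail [[0.5872 0.029  0.024 ]]
rail [[0.5876 0.131  0.024 ]]
```

{"api": "carry_out", "payload": {
  "targets": [
    [[-2.5, 36, 10], [0, 0, 0]],
    [[0, 36, 0], [0, 0, 0]],
    [[0, 36, 0], [0, 0, 0]],
    [[0, 34, 0], [0, 0, 0]],
    [[0, 20, 0], [0, 0, 0]],
    [[0, 10, 0], [0, 0, 0]],
    [[0, 0, 0], [0, 0, 0]],
    [[0, 0, 0], [0, 0, 0]]
  ]
}}

```text
time_s: 3.75
tool_pos: [0.6556, 0.0836, 0.0519]
tool_rot: [-90.1, -0.0, 90.1]
force: [1.0, -0.3, 0.5]
grip_width: 0.0006
```

Run:
```python
from h import *
o=env.get_obs(); im=env.read_camera('wrist'); cv2.imwrite('pics/w2.png',im[:,:,::-1])
im=env.read_camera('scene'); cv2.imwrite('pics/s2.png',cv2.resize(im[160:320,190:390,::-1],None,fx=3.5,fy=3.5,interpolation=cv2.INTER_CUBIC))
print(o['tool_pos'],o['tool_rot'],o['force'],o['grip_width'])
```

```text
[0.65561748 0.08363586 0.05192771] [-9.01059876e+01 -4.55016964e-02  9.01033893e+01] [ 0.96385332 -0.3420105   0.51583085] 0.0005621775905551775
```

View pics/w2.png

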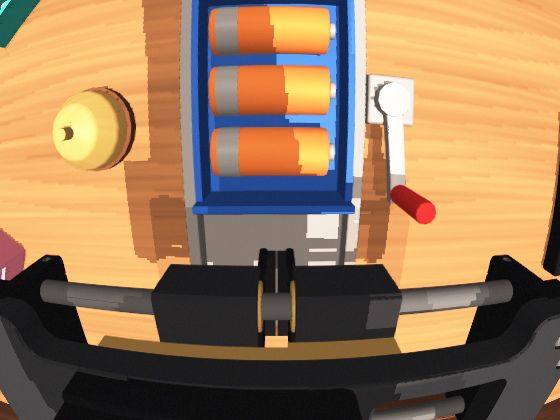

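View pics/s2.png

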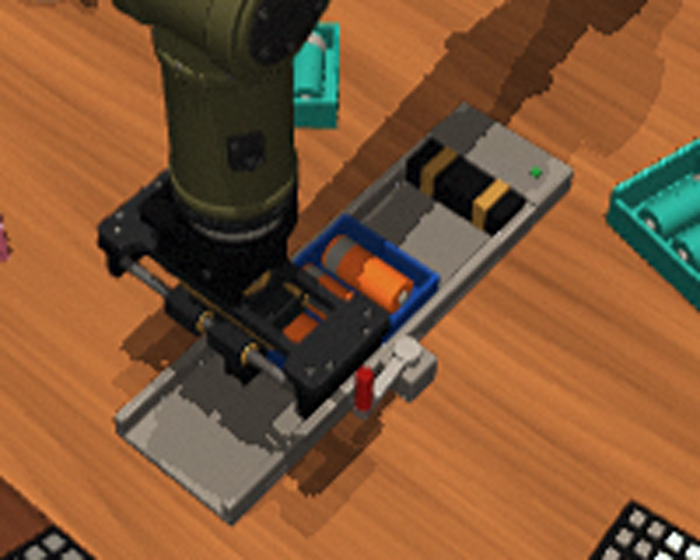

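{"api": "carry_out", "payload": {
  "targets": [
    [[-2.5, 15, 0], [0, 0, 0]],
    [[0, 10, 0], [0, 0, 0]],
    [[0, 5, 0], [0, 0, 0]],
    [[0, 0, 0], [0, 0, 0]],
    [[0, 0, 0], [0, 0, 0]]
  ]
}}

```text
time_s: 4.35
tool_pos: [0.6549, 0.08, 0.0203]
tool_rot: [-90.0, 0.0, 90.0]
force: [-0.5, 1.5, -1.0]
grip_width: 0.0003
```

{"api": "carry_out", "payload": {
  "targets": [
    [[0, 0, 5], [0, 0, 0]],
    [[0, 0, 3], [0, 0, 0]],
    [[0, 0, 2], [0, 0, 0]],
    [[0, 0, 0], [0, 0, 0]],
    [[0, 0, 0], [0, 0, 0]]
  ]
}}

```text
time_s: 4.85
tool_pos: [0.6451, 0.0802, 0.0208]
tool_rot: [-90.0, -0.0, 90.0]
force: [-0.2, 0.1, 0.2]
grip_width: 0.0005
```

{"api": "carry_out", "payload": {
  "targets": [
    [[0, 0, 1], [0, 0, 0]],
    [[0, 0, 1], [0, 0, 0]],
    [[0, 0, 1], [0, 0, 0]],
    [[0, 0, 1], [0, 0, 0]],
    [[0, 0, 1], [0, 0, 0]]
  ]
}}

```text
time_s: 5.35
tool_pos: [0.6399, 0.0801, 0.0205]
tool_rot: [-90.0, -0.0, 90.0]
force: [0.6, -0.3, 0.2]
grip_width: 0.0003
```

{"api": "carry_out", "payload": {
  "targets": [
    [[0, 0, 1], [0, 0, 0]],
    [[0, 0, 1], [0, 0, 0]],
    [[0, 0, 1], [0, 0, 0]],
    [[0, 0, 1], [0, 0, 0]],
    [[0, 0, 1], [0, 0, 0]]
  ]
}}

```text
time_s: 5.85
tool_pos: [0.6355, 0.08, 0.0207]
tool_rot: [-90.1, -0.0, 90.0]
force: [2.5, -0.4, -1.6]
grip_width: 0.0006
```

{"api": "carry_out", "payload": {
  "targets": [
    [[0, 0, 1], [0, 0, 0]],
    [[0, 0, 2], [0, 0, 0]],
    [[0, 0, 2], [0, 0, 0]],
    [[0, 0, 3], [0, 0, 0]],
    [[0, 0, 3], [0, 0, 0]],
    [[0, 0, 3], [0, 0, 0]],
    [[0, 0, 3], [0, 0, 0]],
    [[0, 0, 3], [0, 0, 0]],
    [[0, 0, 3], [0, 0, 0]],
    [[0, 0, 3], [0, 0, 0]]
  ]
}}

```text
time_s: 6.85
tool_pos: [0.6089, 0.0801, 0.0207]
tool_rot: [-90.0, -0.0, 90.0]
force: [4.6, -0.0, -0.3]
grip_width: 0.0003
```

Run:
```python
from h import *
o=env.get_obs(); im=env.read_camera('wrist'); cv2.imwrite('pics/w3.png',im[:,:,::-1])
print(o['tool_pos'],o['tool_rot'],o['force'],o['grip_width'])
o=env.get_obs();print(o['force'])
```

```text
[0.60888823 0.0801171  0.02070293] [-9.00242788e+01 -6.41099249e-03  9.00343813e+01] [ 4.55796844 -0.00913688 -0.3450984 ] 0.0002880202633250336
[ 2.96508147 -0.50991492 -1.0696359 ]
```

View pics/w3.png

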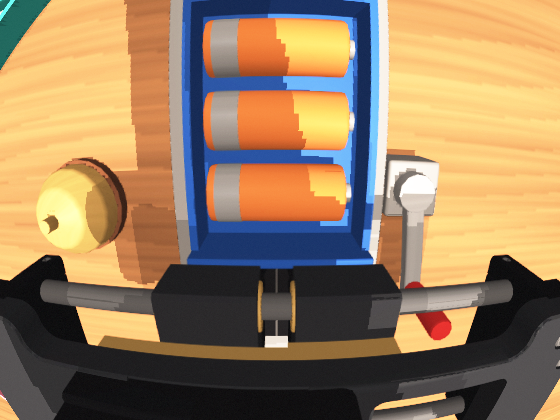

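{"api": "carry_out", "payload": {
  "targets": [
    [[0, 0, 3], [0, 0, 0]],
    [[0, 0, 3], [0, 0, 0]],
    [[0, 0, 3], [0, 0, 0]],
    [[0, 0, 3], [0, 0, 0]],
    [[0, 0, 3], [0, 0, 0]],
    [[0, 0, 3], [0, 0, 0]],
    [[0, 0, 3], [0, 0, 0]],
    [[0, 0, 3], [0, 0, 0]],
    [[0, 0, 3], [0, 0, 0]],
    [[0, 0, 2], [0, 0, 0]],
    [[0, 0, 1], [0, 0, 0]],
    [[0, 0, 1], [0, 0, 0]]
  ]
}}

```text
time_s: 8.1
tool_pos: [0.5781, 0.0801, 0.0207]
tool_rot: [-90.0, -0.0, 90.0]
force: [4.6, -0.7, 1.0]
grip_width: 0.0007
```

Run:
```python
from h import *
im=env.read_camera('top'); cv2.imwrite('pics/t4.png',cv2.resize(im[130:290,190:350,::-1],None,fx=3.6,fy=3.6,interpolation=cv2.INTER_CUBIC))
im=env.read_camera('scene'); cv2.imwrite('pics/s4.png',cv2.resize(im[160:320,210:390,::-1],None,fx=3.6,fy=3.6,interpolation=cv2.INTER_CUBIC))
o=env.get_obs();print(o['tool_pos'],o['force'])
```

```text
[0.57795403 0.08008819 0.02070896] [4.07124941 0.83917748 1.61851055]
```

View pics/s4.png

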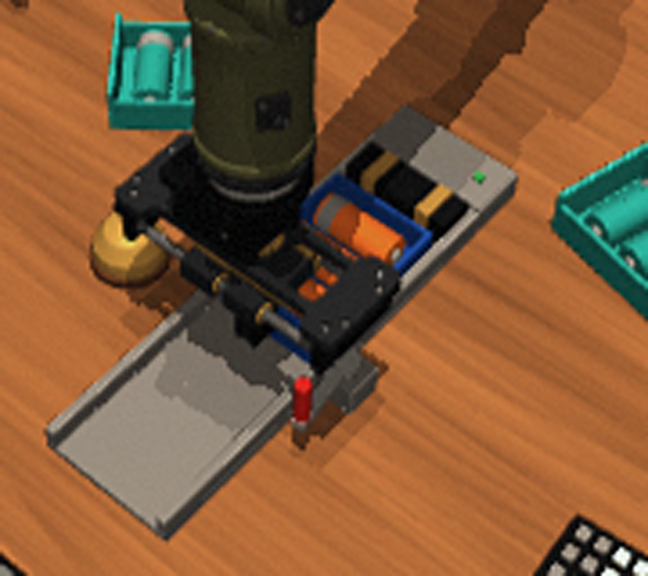

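{"api": "carry_out", "payload": {
  "targets": [
    [[0, 0, 1], [0, 0, 0]],
    [[0, 0, 1], [0, 0, 0]],
    [[0, 0, 1], [0, 0, 0]],
    [[0, 0, 1], [0, 0, 0]],
    [[0, 0, 1], [0, 0, 0]],
    [[0, 0, 1], [0, 0, 0]],
    [[0, 0, 1], [0, 0, 0]],
    [[0, 0, 1], [0, 0, 0]]
  ]
}}

```text
time_s: 9.0
tool_pos: [0.5703, 0.0801, 0.0207]
tool_rot: [-90.0, -0.0, 90.0]
force: [4.4, 0.1, 0.8]
grip_width: 0.0005
```

{"api": "carry_out", "payload": {
  "targets": [
    [[0, 0, 0.5], [0, 0, 0]],
    [[0, 0, 0.5], [0, 0, 0]],
    [[0, 0, 0.5], [0, 0, 0]],
    [[0, 0, 0.5], [0, 0, 0]]
  ]
}}

```text
time_s: 9.4
tool_pos: [0.5683, 0.08, 0.0207]
tool_rot: [-90.0, -0.0, 90.0]
force: [4.7, 0.7, 1.7]
grip_width: 0.0008
```

Run:
```python
from h import *
im=env.read_camera('scene'); cv2.imwrite('pics/s5.png',cv2.resize(im[185:245,280:350,::-1],None,fx=8,fy=8,interpolation=cv2.INTER_CUBIC))
o=env.get_obs();print(o['tool_pos'],o['force'])
```

```text
[0.56817782 0.08004818 0.02070426] [ 5.27258304 -0.34288585  0.9545386 ]
```

View pics/s5.png

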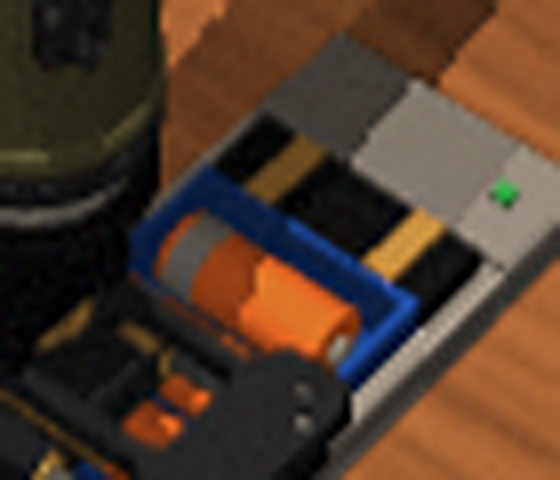

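{"api": "carry_out", "payload": {
  "targets": [
    [[0, 0, 0.5], [0, 0, 0]],
    [[0, 0, 0.5], [0, 0, 0]],
    [[0, 0, 0.5], [0, 0, 0]],
    [[0, 0, 0.5], [0, 0, 0]]
  ]
}}

```text
time_s: 9.85
tool_pos: [0.5663, 0.0801, 0.0207]
tool_rot: [-90.0, -0.0, 90.0]
force: [5.5, 0.1, 1.3]
grip_width: 0.0004
```

{"api": "carry_out", "payload": {
  "targets": [
    [[0, 0, 0.4], [0, 0, 0]],
    [[0, 0, 0.4], [0, 0, 0]],
    [[0, 0, 0.4], [0, 0, 0]]
  ]
}}

```text
time_s: 10.15
tool_pos: [0.5651, 0.08, 0.0207]
tool_rot: [-90.0, -0.0, 90.0]
force: [4.8, -0.5, 0.2]
grip_width: 0.0005
```

{"api": "carry_out", "payload": {
  "targets": [
    [[0, 0, 0.4], [0, 0, 0]],
    [[0, 0, 0.4], [0, 0, 0]],
    [[0, 0, 0.4], [0, 0, 0]]
  ]
}}

```text
time_s: 10.45
tool_pos: [0.5648, 0.08, 0.0207]
tool_rot: [-90.1, -0.0, 90.0]
force: [8.5, -0.4, -1.3]
grip_width: 0.0004
```

{"api": "carry_out", "payload": {
  "targets": [
    [[0, 0, 0], [0, 0, 0]]
  ]
}}

```text
time_s: 10.55
tool_pos: [0.5648, 0.08, 0.0208]
tool_rot: [-90.2, -0.0, 90.0]
force: [8.0, 0.2, -1.6]
grip_width: 0.0003
```

{"api": "carry_out", "payload": {
  "targets": [
    [[0, 0, 0.3], [0, 0, 0]],
    [[0, 0, 0], [0, 0, 0]]
  ]
}}

```text
time_s: 10.75
tool_pos: [0.5648, 0.08, 0.0208]
tool_rot: [-90.2, -0.0, 90.0]
force: [8.1, -0.0, -1.6]
grip_width: 0.0005
```

{"api": "carry_out", "payload": {
  "targets": [
    [[0, 0, 0.4], [0, 0, 0]],
    [[0, 0, 0], [0, 0, 0]]
  ]
}}

```text
time_s: 10.95
tool_pos: [0.5648, 0.08, 0.0208]
tool_rot: [-90.2, -0.0, 90.0]
force: [8.9, -0.2, -2.5]
grip_width: 0.0003
```

{"api": "carry_out", "payload": {
  "targets": [
    [[0, 0, 0.4], [0, 0, 0]],
    [[0, 0, 0], [0, 0, 0]]
  ]
}}

```text
time_s: 11.15
tool_pos: [0.5647, 0.08, 0.0209]
tool_rot: [-90.3, -0.0, 90.0]
force: [9.0, 0.8, -2.3]
grip_width: 0.0003
```

{"api": "carry_out", "payload": {
  "targets": [
    [[0, 0.5, 0.2], [0, 0, 0]],
    [[0, 0.3, 0.2], [0, 0, 0]],
    [[0, 0, 0], [0, 0, 0]]
  ]
}}

```text
time_s: 11.45
tool_pos: [0.5648, 0.08, 0.0207]
tool_rot: [-90.3, -0.0, 90.0]
force: [10.1, -0.9, 0.5]
grip_width: 0.0006
```

Run:
```python
from h import *
im=env.read_camera('scene'); cv2.imwrite('pics/s6.png',cv2.resize(im[185:245,280:350,::-1],None,fx=8,fy=8,interpolation=cv2.INTER_CUBIC))
F=[]
o=env.get_obs();print(o['tool_pos'],o['force'],o['tool_rot'])
im=env.read_camera('wrist'); cv2.imwrite('pics/w6.png',im[:,:,::-1])
o=env.get_obs();print(o['tool_pos'],o['force'],o['tool_rot'])
```

```text
[0.56480437 0.07994744 0.02075822] [ 9.44019292 -0.64114714 -0.10109193] [-9.03215677e+01 -1.55290092e-02  9.00177667e+01]
[0.56481049 0.07996165 0.02075342] [ 9.39828434 -0.85055907 -0.8725297 ] [-9.03215768e+01 -1.85626989e-02  9.00148691e+01]
```

View pics/s6.png

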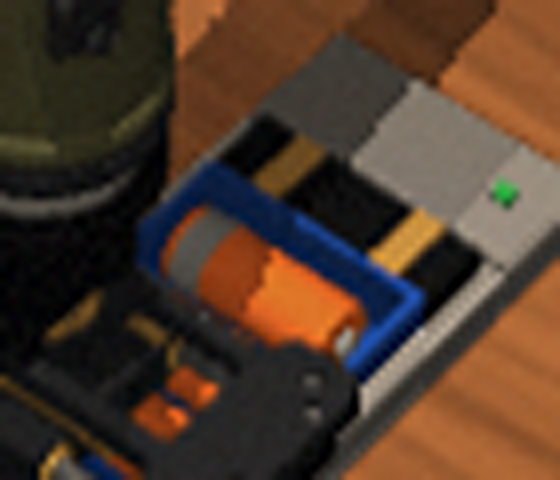

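Run:
```python
from h import *
im=env.read_camera('top'); cv2.imwrite('pics/t6.png',cv2.resize(im[190:270,220:320,::-1],None,fx=7,fy=7,interpolation=cv2.INTER_CUBIC))
o=env.get_obs();print(o['tool_pos'],o['force'],o['tool_rot'])
```

```text
[0.56484231 0.079967   0.02079026] [9.69958113 0.16232707 0.22499481] [-9.03268124e+01 -1.68295007e-02  9.00186432e+01]
```

View pics/t6.png

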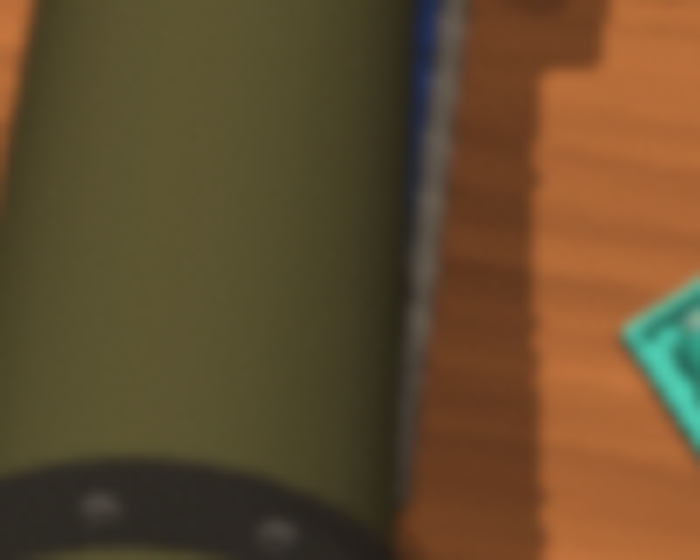

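View pics/w6.png

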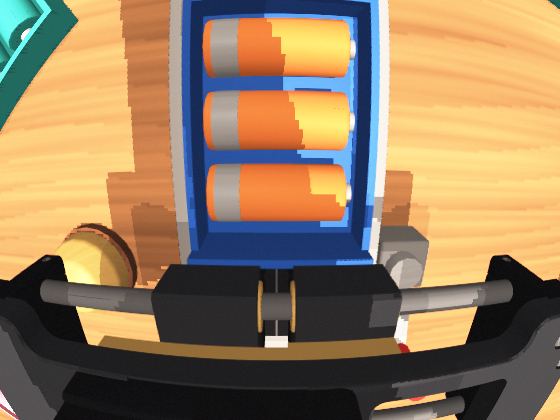

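Run:
```python
from fit import *
for n,px,f in L[4:8]+L[9:11]:
    P=f(0,0); print(px,onz(n,px,P[2]).round(4))
```

```text
(254.1969696969697, 149.1969696969697) [[0.6234 0.1232 0.046 ]]
(286.3181818181818, 152.22727272727275) [[0.6248 0.0383 0.046 ]]
(247.22727272727275, 199.1969696969697) [[0.4899 0.1248 0.036 ]]
(280.8636363636364, 202.22727272727275) [[0.4919 0.0372 0.036 ]]
(242.37878787878788, 225.86363636363637) [[0.4197 0.1284 0.032 ]]
(278.74242424242425, 229.5) [[0.4211 0.0344 0.032 ]]
```

{"api": "carry_out", "payload": {
  "targets": [
    [[0, 0.1, 0.4], [0, 0, 0]],
    [[0, 0.1, 0.4], [0, 0, 0]],
    [[0, 0, 0], [0, 0, 0]]
  ]
}}

```text
time_s: 11.9
tool_pos: [0.5648, 0.08, 0.0208]
tool_rot: [-90.4, -0.0, 90.0]
force: [11.4, 0.0, 0.2]
grip_width: 0.0001
```

{"api": "carry_out", "payload": {
  "targets": [
    [[0, 0.1, 0.4], [0, 0, 0]],
    [[0, 0.1, 0.3], [0, 0, 0]],
    [[0, 0, 0], [0, 0, 0]]
  ]
}}

```text
time_s: 12.2
tool_pos: [0.5648, 0.0799, 0.0208]
tool_rot: [-90.5, -0.0, 90.0]
force: [12.4, 0.2, -0.3]
grip_width: 0.0002
```

{"api": "carry_out", "payload": {
  "targets": [
    [[0, 0.1, 0.3], [0, 0, 0]],
    [[0, 0, 0], [0, 0, 0]],
    [[0, 0, 0], [0, 0, 0]]
  ]
}}

```text
time_s: 12.5
tool_pos: [0.5648, 0.08, 0.0208]
tool_rot: [-90.5, -0.0, 90.0]
force: [12.9, 0.2, -0.7]
grip_width: 0.0003
```

{"api": "carry_out", "payload": {
  "targets": [
    [[0, 0, 0], [0, 0, 0]],
    [[0, 0, 0], [0, 0, 0]],
    [[0, 0, 0], [0, 0, 0]],
    [[0, 0, 0], [0, 0, 0]]
  ]
}}

```text
time_s: 12.9
tool_pos: [0.5648, 0.08, 0.0209]
tool_rot: [-90.5, -0.0, 90.0]
force: [12.9, -0.2, -0.6]
grip_width: 0.0005
```

{"api": "carry_out", "payload": {
  "targets": [
    [[0, -0.3, -1], [0, 0, 0]],
    [[0, -0.3, -1], [0, 0, 0]],
    [[0, -0.3, -1.5], [0, 0, 0]],
    [[0, -0.1, -2], [0, 0, 0]],
    [[0, 0, -3], [0, 0, 0]],
    [[0, 0, -6], [0, 0, 0]],
    [[0, 0, -8], [0, 0, 0]],
    [[0, 0, -3], [0, 0, 0]],
    [[0, 0, 0], [0, 0, 0]],
    [[0, 0, 0], [0, 0, 0]]
  ]
}}

```text
time_s: 13.9
tool_pos: [0.5855, 0.08, 0.02]
tool_rot: [-90.0, 0.0, 90.0]
force: [0.4, -0.4, 0.7]
grip_width: 0.0002
```

{"api": "carry_out", "payload": {
  "targets": [
    [[0, -20, 0], [0, 0, 0]],
    [[0, -30, 0], [0, 0, 0]],
    [[0, -40, 0], [0, 0, 0]],
    [[0, -30, -15], [0, 0, 0]],
    [[15, 0, -30], [0, 0, 0]],
    [[30, 0, -30], [0, 0, 0]],
    [[20, 0, -4], [0, 0, 0]],
    [[0, 0, 0], [0, 0, 0]]
  ]
}}

```text
time_s: 14.7
tool_pos: [0.6639, 0.1503, 0.1392]
tool_rot: [-89.9, -0.1, 90.4]
force: [0.2, 0.4, 0.7]
grip_width: 0.0004
```

Run:
```python
from h import *
import json
o=env.get_obs(); im=env.read_camera('wrist'); cv2.imwrite('pics/w7.png',im[:,:,::-1])
print(o['tool_pos'],o['tool_rot'],o['force'])
json.dump({k:list(map(float,o[k])) for k in('tool_pos','tool_rot')},open('w7.json','w'))
```

```text
[0.66385778 0.15028575 0.13918196] [-89.88642987  -0.12330883  90.36639437] [0.18089021 0.37601325 0.66338187]
```

View pics/w7.png

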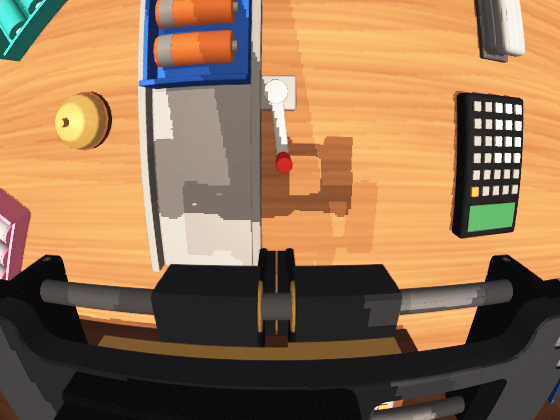

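Run:
```python
from h import *
import json
o=json.load(open('w7.json'))
c=cv2.imread('pics/w7.png')[60:190,130:310]; cv2.imwrite('pics/w7c.png',cv2.resize(c,None,fx=4.4,fy=4.4,interpolation=cv2.INTER_CUBIC))
for nm,p,z in (('knob',(284.5,165.5),.076),('pivot',(276.5,92),.04),('lipL',(141.5,86),.046),('lipR',(249,81),.046)):
    print(nm,onz('wrist',p,z,o).round(4))
```

```text
knob [[0.6172 0.1545 0.076 ]]
pivot [[0.5631 0.1487 0.04  ]]
lipL [[0.5536 0.0386 0.046 ]]
lipR [[0.5547 0.1274 0.046 ]]
```

View pics/w7c.png

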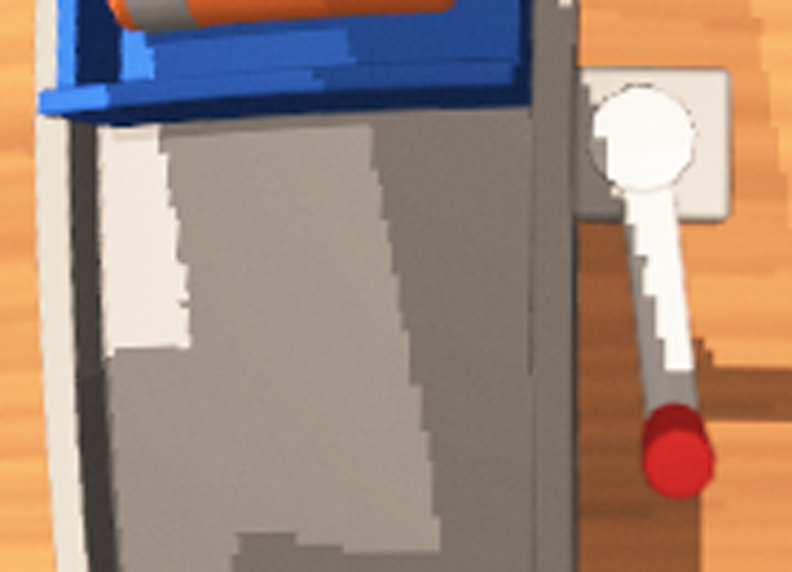

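{"api": "carry_out", "payload": {
  "targets": [
    [[0, 0, 0], [0, -7.5, 0]],
    [[0, 0, 0], [0, -7.5, 0]],
    [[0, 0, 0], [0, -7.5, 0]],
    [[0, 0, 0], [0, -7.5, 0]],
    [[0, 0, 0], [0, -7.5, 0]],
    [[0, 0, 0], [0, -7.5, 0]],
    [[18, 0, 2], [0, 0, 0]],
    [[18, 0, 3], [0, 0, 0]],
    [[0, 20, 0], [0, 0, 0]],
    [[0, 20, 0], [0, 0, 0]],
    [[0, 0, 0], [0, 0, 0]],
    [[0, 0, 0], [0, 0, 0]]
  ]
}}

```text
time_s: 15.95
tool_pos: [0.6351, 0.1655, 0.1004]
tool_rot: [-89.9, 0.0, 135.0]
force: [-0.4, 0.3, -0.4]
grip_width: 0.0009
```

Run:
```python
from h import *
import json
o=env.get_obs(); im=env.read_camera('wrist'); cv2.imwrite('pics/w8.png',im[:,:,::-1])
print(o['tool_pos'],o['tool_rot'],o['force'])
```

```text
[0.63514432 0.1655184  0.10044315] [-8.99273611e+01  7.54572961e-03  1.34960302e+02] [-0.35110092  0.28573324 -0.4411646 ]
```

View pics/w8.png

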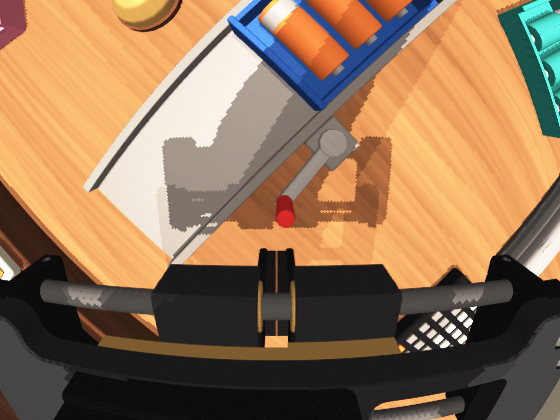

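{"api": "carry_out", "payload": {
  "targets": [
    [[5, 0, -6], [0, 0, 0]],
    [[0, 18, 0], [0, 0, 0]],
    [[0, 18, 0], [0, 0, 0]],
    [[0, 12, 0], [0, 0, 0]],
    [[0, 0, 0], [0, 0, 0]],
    [[0, 0, 0], [0, 0, 0]]
  ]
}}

```text
time_s: 16.6
tool_pos: [0.6368, 0.1751, 0.0528]
tool_rot: [-90.0, 0.0, 135.0]
force: [0.7, 0.3, 0.8]
grip_width: 0.0009
```

{"api": "carry_out", "payload": {
  "targets": [
    [[0, 0, 6], [0, 0, 0]],
    [[0, 0, 5], [0, 0, 0]],
    [[-4, 0, 4], [0, 0, 0]],
    [[-4, 0, 4], [0, 0, 0]],
    [[-3, 0, 5], [0, 0, 0]],
    [[-3, 0, 5], [0, 0, 0]],
    [[-2, 0, 5.5], [0, 0, 0]],
    [[-2, 0, 5.5], [0, 0, 0]],
    [[0, 0, 0], [0, 0, 0]]
  ]
}}

```text
time_s: 17.5
tool_pos: [0.6198, 0.1321, 0.052]
tool_rot: [-89.9, -0.0, 134.9]
force: [-0.2, -0.1, 0.2]
grip_width: 0.0001
```

Run:
```python
from h import *
import json
o=env.get_obs(); im=env.read_camera('wrist'); cv2.imwrite('pics/w9.png',im[:,:,::-1])
print(o['tool_pos'],o['tool_rot'],o['force'])
```

```text
[0.6197691  0.1320668  0.05197873] [-8.98659392e+01 -4.78820548e-02  1.34942070e+02] [-0.19938899 -0.05401569  0.21110899]
```

View pics/w9.png

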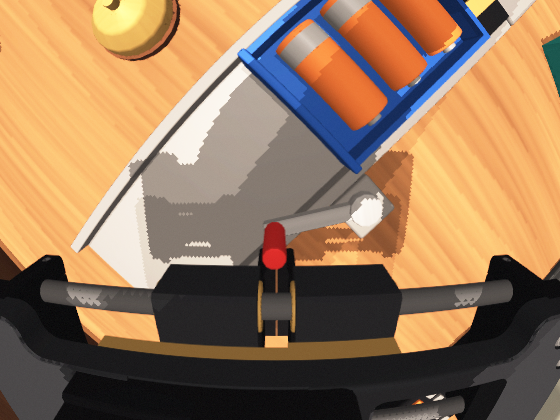

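{"api": "carry_out", "payload": {
  "targets": [
    [[-1, 0, 5.5], [0, 0, 0]],
    [[-1, 0, 5.5], [0, 0, 0]],
    [[0, 0, 6], [0, 0, 0]],
    [[1, 0, 6], [0, 0, 0]],
    [[1.5, 0, 5.5], [0, 0, 0]],
    [[1.5, 0, 5.5], [0, 0, 0]],
    [[2.5, 0, 5], [0, 0, 0]],
    [[2.5, 0, 5], [0, 0, 0]],
    [[3, 0, 3], [0, 0, 0]],
    [[0, 0, 0], [0, 0, 0]]
  ]
}}

```text
time_s: 18.55
tool_pos: [0.5795, 0.1076, 0.0522]
tool_rot: [-89.9, -0.1, 135.0]
force: [-0.4, -0.1, -0.5]
grip_width: 0.0005
```

Run:
```python
from h import *
import json
o=env.get_obs(); im=env.read_camera('wrist'); cv2.imwrite('pics/w10.png',im[:,:,::-1])
print(o['tool_pos'],o['tool_rot'],o['force'])
```

```text
[0.57951108 0.10758386 0.05216693] [-8.99447427e+01 -5.55376167e-02  1.35038239e+02] [-0.35842546 -0.08145128 -0.48270649]
```

View pics/w10.png

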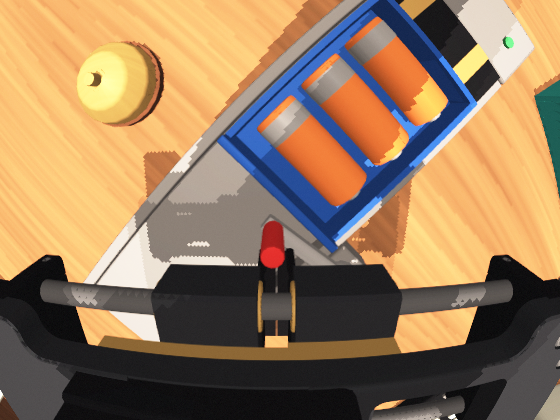

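{"api": "carry_out", "payload": {
  "targets": [
    [[1.4, 0, 1.6], [0, 0, 0]],
    [[1.4, 0, 1.6], [0, 0, 0]],
    [[1.4, 0, 1.4], [0, 0, 0]],
    [[0, 0, 0], [0, 0, 0]]
  ]
}}

```text
time_s: 19.0
tool_pos: [0.5741, 0.1072, 0.0522]
tool_rot: [-90.0, -0.0, 135.0]
force: [1.6, 0.4, 0.9]
grip_width: 0.0006
```

{"api": "carry_out", "payload": {
  "targets": [
    [[1, 0, 1], [0, 0, 0]],
    [[1, 0, 1], [0, 0, 0]],
    [[0, 0, 0], [0, 0, 0]]
  ]
}}

```text
time_s: 19.3
tool_pos: [0.5723, 0.1072, 0.0525]
tool_rot: [-90.1, 0.1, 135.0]
force: [4.1, -0.5, -2.1]
grip_width: 0.0005
```

{"api": "carry_out", "payload": {
  "targets": [
    [[1, 0.2, 1], [0, 0, 0]],
    [[1, 0.2, 1], [0, 0, 0]],
    [[0, 0, 0], [0, 0, 0]]
  ]
}}

```text
time_s: 19.6
tool_pos: [0.5719, 0.1072, 0.0526]
tool_rot: [-90.3, 0.3, 135.0]
force: [10.1, -1.0, -4.4]
grip_width: 0.0002
```

Run:
```python
from h import *
import json
o=env.get_obs(); im=env.read_camera('wrist'); cv2.imwrite('pics/w11.png',im[:,:,::-1])
print(o['tool_pos'],o['tool_rot'],o['force'])
```

```text
[0.57194054 0.10717535 0.05264409] [-90.30644414   0.2665285  135.02397695] [10.07147384 -0.99823668 -4.42248626]
```

View pics/w11.png

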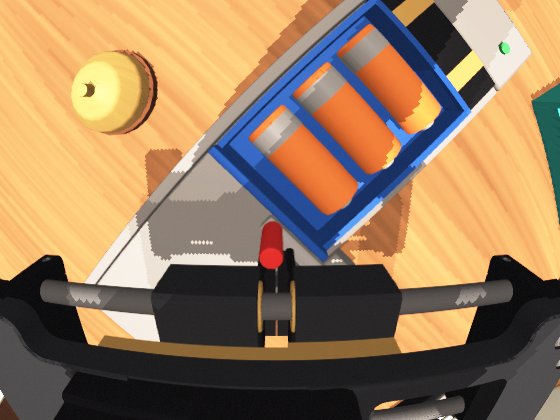

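{"api": "carry_out", "payload": {
  "targets": [
    [[-1.5, 0, -1.5], [0, 0, 0]],
    [[-1.5, 0, -1.5], [0, 0, 0]],
    [[-2, 0, -2], [0, 0, 0]],
    [[-6, 0, -6], [0, 0, 0]],
    [[-10, 0, -10], [0, 0, 0]],
    [[0, -25, -5], [0, 0, 0]],
    [[0, -30, 0], [0, 0, 0]],
    [[0, -30, -15], [0, 0, 0]],
    [[0, -20, -20], [0, 0, 0]],
    [[0, 0, -20], [0, 0, 0]],
    [[0, 0, 0], [0, 0, 0]],
    [[0, 0, 0], [0, 0, 0]]
  ]
}}

```text
time_s: 20.85
tool_pos: [0.6401, 0.1496, 0.1558]
tool_rot: [-89.9, -0.1, 135.1]
force: [0.2, -0.4, -0.2]
grip_width: 0.0006
```

Run:
```python
from h import *
import json
o=env.get_obs(); im=env.read_camera('wrist'); cv2.imwrite('pics/w12.png',im[:,:,::-1])
print(o['tool_pos'],o['tool_rot'],o['force'])
json.dump({k:list(map(float,o[k])) for k in('tool_pos','tool_rot')},open('w12.json','w'))
im=env.read_camera('scene'); cv2.imwrite('pics/s12.png',cv2.resize(im[160:320,190:390,::-1],None,fx=3.7,fy=3.7,interpolation=cv2.INTER_CUBIC))
```

```text
[0.64009778 0.14962145 0.15584751] [-8.98704910e+01 -6.19383603e-02  1.35063874e+02] [ 0.17531575 -0.43244474 -0.19453135]
```

View pics/w12.png

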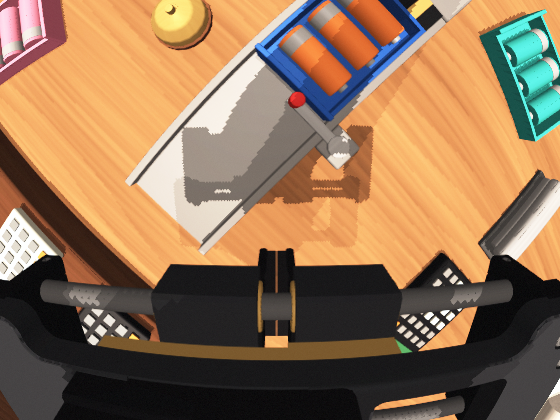

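View pics/s12.png

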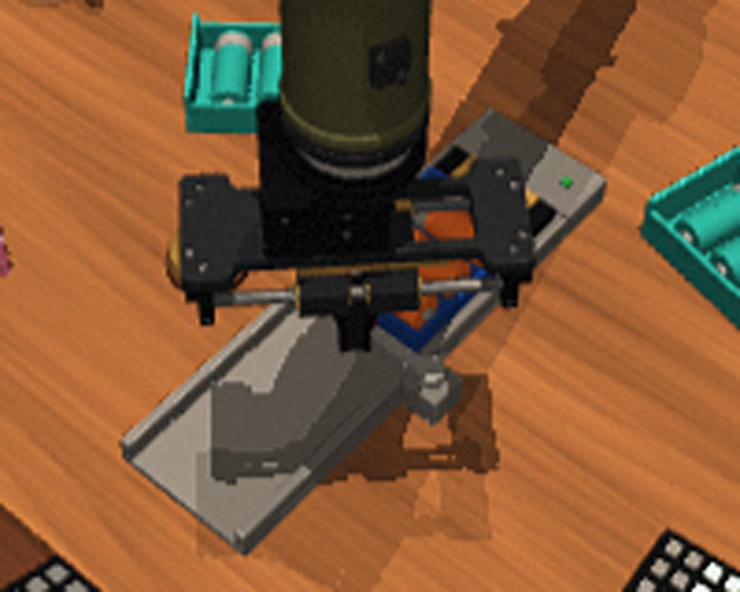

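Run:
```python
from h import *
import json
o=json.load(open('w12.json'))
c=cv2.imread('pics/w12.png')[0:180,240:440]; cv2.imwrite('pics/w12c.png',cv2.resize(c,None,fx=3.3,fy=3.3,interpolation=cv2.INTER_CUBIC))
for nm,p,z in (('knob',(297,99),.076),('pivot',(341,146),.04),('lipL',(257,46),.046),('lipR',(329,121),.046)):
    print(nm,onz('wrist',p,z,o).round(4))
```

```text
knob [[0.5625 0.0927 0.076 ]]
pivot [[0.5602 0.1485 0.04  ]]
lipL [[0.5512 0.0375 0.046 ]]
lipR [[0.5536 0.1247 0.046 ]]
```

View pics/w12c.png

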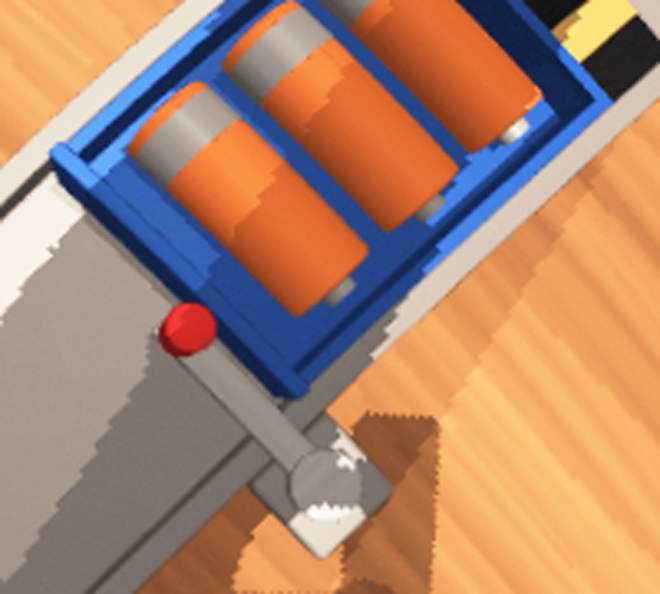

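Run:
```python
from cell import env
o=env.get_obs(); print(o['time_s'],o['force'],o['joint_velocities'])
print(env.sign_off())
```

```text
20.95 [-0.06396558 -0.83812384  0.52935512] [ 0.13284812 -0.39954398  0.22490548  0.10709841 -0.04480875 -0.2685722
 -0.06298774]
the job is handed in; nothing more can be done
None
```

I dragged the blue case home onto the contact block, shut the keeper behind its far lip, and handed the job in at about 21 s. The hand-in gives no verdict.

- **Drag:** I hooked the shut fingers behind the far lip and pulled the case about 71 mm to a hard stop. A top-camera measurement had put the distance at about 70.5 mm. The case looked flat throughout.
- **Press on the block:** I held a pull of about 12.9 N for 0.7 s. Sliding friction was about 4.4 N, which leaves roughly 8.5 N on the block. I worked this out from the wrist force; the block force itself was not measured.
- **Keeper:** I let go of the case and pushed the red knob round until it stopped hard at about 10 N.
- **Last checks:** In the last pictures the keeper lies along the channel's -y, parallel to the lip and just behind it, at about 1.9 rad. The case is still at the block, and the arm is clear at 0.156 m height with about zero force. The bell and the other items in view looked undisturbed, but I did not measure them.

**Disagreements:**
- My first image fit put the block face about 5 mm nearer the robot than the pull did. That fit had assumed a height for the near end of the charger that was probably wrong.
- The near wall ends about 15.5 mm from the origin of the block's base. That is inside the 18 mm limit, but with only 2 to 3 mm to spare at the camera accuracy.
- The lip measured about 2 mm nearer the robot in the last picture than after the pull, which is within calibration error.

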